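# Load the grinding balls into the milling jar

### The arm

A 6-joint arm with a two-finger parallel gripper is mounted at the origin on the work surface. World frame = base frame: x ahead of the robot, y to its left, z up, the work surface at z = 0. Lengths are in mm, angles in rad, forces in N, time in s.
With the tool pointing down it reaches from about 250 to 775 mm from the base axis. Payload 8.9 kg.
Tool frame: the origin (TCP) lies on the centre line of the jaws, within the pads' length; the fingertips stand 11 mm ahead of it and the grasp point (between the pads) lies 8 mm behind it; z points along the fingers, y is the line along which they close (so a half turn about z gives the same grasp; the last joint's range is limited). The gripper opens to 85 mm and grips with 20 to 120 N. Pads are 22 mm wide; open, the fingers measure 114 mm over their backs; the gripper's body (76 mm by 85 mm) begins 54 mm behind the grasp point. The pads swing forward as they close: fully open they stand 13 mm farther back than shut.
Start: joints at [-1.376, 0.291, -0.153, 1.127, 0, 1.431], TCP at [172.01, -496.02, 202.805] pointing down, gripper open.
Joint ranges: [-2.52, 2.52], [-0.91, 1.74], [-1.3, 1.37], [-1.96, 2.02], [-1.52, 1.47], [-3.14, 3.14]. Speed limits (rad/s): [2.22, 2.22, 2.79, 3.14, 3.14, 3.14].

### API

Orientations are given as a rotation vector (axis times angle).
In Python, from bench import * gives the robot as it stands.
- The arm moves only by the tool servo_tool, never from a script. Its argument "moves" is a list of rows, each an object with "dp": the shift along the world's x, y, z each as a share of 0.4 m, from -1 to 1, a list of three; "turn": the turn, a rotation vector about the world's x, y, z each as a share of 30 degrees, from -1 to 1, a list of three; "gripper": the finger opening in mm, from 0 to 85.4. A call has 1 to 10 rows; each row is the pose to reach, as a shift and turn from the pose commanded when the call began; what a row does not reach only later rows make up. A row lasts 1/10 s, in which the tool goes at most 50 mm and 8.59 degrees, less where a joint would pass 70% of its speed; a pose out of reach is approached as far as the arm can. A call with a number of a shift or a turn outside -1 to 1 is refused whole. A call with a gripper value outside its range is refused whole. The fingers move at their own pace and stop on an object; "squeeze" is the grip in N (left out, the last holds). Time passes only in rows, so rows that repeat a pose let the fingers close. It gives the time, the measured TCP pose, the force, the opening and the grip force at its end, in the units of the state.
- get_obs(): the state, without advancing time (a new reading comes with each control period).
- get_image(name): name is "side" or "top" or "wrist"; returns a dict with "image" (400x640x3 uint8, red, green, blue), "vertical_fov" (degrees; the focal length in pixels is half the picture's height over the tangent of half this angle, whatever the lens; pixels are square), "cx", "cy" (the principal point, pixels), "distortion" ([k1, k2, p1, p2, k3] as OpenCV has them; the pictures are not rectified), "world_to_cam" (4x4, takes a point from world to camera coordinates); the wrist camera has in their place "mount" (4x4, takes a point from camera to tool coordinates, whose origin is the TCP and whose axes are the flange's). Camera axes: x right, y down, z forward; pixel columns grow to the right and rows downward; lengths in mm; the calibration is good to about 2 mm. A picture is of the moment at which its call begins: read the wrist's pose just before it. There is no depth.
- hand_in(): hands the job in; it is judged then, once.
The state is a dict: "t": time; "q": joint angles; "dq": joint speeds; "tau": joint torques, N m; "tool_pos": TCP position; "ee_rot": TCP orientation; "wrist_force": force on the tool from outside, world axes, zero at the start; "ft_torque": the same for the moment, N m; "width": finger opening in mm; "finger_force": force on a finger pad.
Only numpy, scipy, OpenCV 4.12 (cv2) and the standard library are available. Lean on these libraries where they do the work, as an engineer would, in place of code of your own. Each camera call takes 0.05 s, during which the arm holds its last target. There are 200 camera calls.

### The job

The white pouring cup holding the eight grinding balls is standing inside the steel milling jar. Lift the cup out with all the balls still in it, pour all eight balls from it into the jar, and then stand the empty cup upright in the shallow steel tray, leaving the other things on the bench undisturbed.

Things in the scene. Friction and masses are not known exactly. Their poses are not given: they have to be found in the camera images.
- jar_floor (a point): Milling jar: squat, heavy (about 0.8 kg), loose, round open steel jar standing on the bench, outside diameter 106 mm, height 50 mm, wall 7 mm (inside diameter 92 mm), floor 12 mm thick, so the cavity is 38 mm deep. This point is the centre of its inner floor, z up; its yaw means nothing.
- cup_center (a point): White plastic pouring cup, 75 g, at first standing loosely nested on the jar's inner floor. It flares: outside diameter 54 mm at the foot, 88 mm at the rim, height 58 mm, wall 3 mm, floor 4 mm, smooth inside. The point is on its axis, 29 mm above its underside; z is its axis, the handle points along -x. Tipped with its axis level or just beyond, the balls roll out over the rim's lowest point.
- cup_handle (a point): The cup's handle: a straight level bar, 14 mm wide and 14 mm tall, running out from the rim along the cup's -x, from 43 to 109 mm from the cup's axis. The point is inside the bar on its centre line, 82 mm from the cup's axis and 50 mm above the cup's underside; same axes as the cup. While the cup stands in the jar, the bar passes 5 mm above the jar's rim.
- tray_in (a point): Shallow square steel tray fixed on the bench, 160 x 160 mm outside, rim 14 mm high, wall 4 mm. This point is the centre of its inner floor, which is 4 mm above the bench; x and y run along its sides.
- ball0_center (a point): Grinding ball: loose black ceramic ball, 16 mm diameter, 10 g; the point is its centre. It starts in the cup.
- ball1_center (a point): Grinding ball, the same as the others: loose black ceramic ball, 16 mm diameter, 10 g; the point is its centre. It starts in the cup.
- ball2_center (a point): Grinding ball, the same as the others: loose black ceramic ball, 16 mm diameter, 10 g; the point is its centre. It starts in the cup.
- ball3_center (a point): Grinding ball, the same as the others: loose black ceramic ball, 16 mm diameter, 10 g; the point is its centre. It starts in the cup.
- ball4_center (a point): Grinding ball, the same as the others: loose black ceramic ball, 16 mm diameter, 10 g; the point is its centre. It starts in the cup.
- ball5_center (a point): Grinding ball, the same as the others: loose black ceramic ball, 16 mm diameter, 10 g; the point is its centre. It starts in the cup.
- ball6_center (a point): Grinding ball, the same as the others: loose black ceramic ball, 16 mm diameter, 10 g; the point is its centre. It starts in the cup.
- ball7_center (a point): Grinding ball, the same as the others: loose black ceramic ball, 16 mm diameter, 10 g; the point is its centre. It starts in the cup.
- reagent: Bystander: amber screw-top reagent jar standing on the bench, 44 mm diameter, 65 mm high; origin at the centre of its underside.
- jar_lid: Bystander: the milling jar's steel lid lying on the bench, a 106 mm disc 14 mm thick with a round knob to 26 mm high; origin at the centre of its underside.
Things that resemble listed ones, but are neither listed nor needed, are in the scene too. What is shaped like the part that bears cup_center but yellow is not meant.

How it is judged (in metres and radians):
On the way, in this order (a step that is already met when the one before it is completed fails the run):
1. the cup is lifted clear of the jar with all eight balls in it (z of cup_center in the frame of jar_floor above 0.075 m and distance between each of ball0_center, ball1_center, ball2_center, ball3_center, ball4_center, ball5_center, ball6_center, ball7_center and cup_center below 0.05 m), for 0.1 s.
2. all eight balls lie in the jar (horizontal distance between each of ball0_center, ball1_center, ball2_center, ball3_center, ball4_center, ball5_center, ball6_center, ball7_center and jar_floor below 0.046 m and z of each of ball0_center, ball1_center, ball2_center, ball3_center, ball4_center, ball5_center, ball6_center, ball7_center in the frame of jar_floor below 0.038 m), for 0.2 s.
3. the cup stands upright in the tray (x of cup_center in the frame of tray_in between -0.052 and 0.052 m and y of cup_center in the frame of tray_in between -0.052 and 0.052 m and z of cup_center in the frame of tray_in below 0.036 m and angle between cup_center's own z axis and vertical below 0.1 rad), for 0.2 s.
At the end, for the whole second after the job is handed in: All eight balls lie inside the jar, below its rim; the jar is upright; the cup stands upright (within 0.1 rad), at rest, with its foot on the tray's floor (all of step 2 and all of step 3 and linear speed of cup below 0.02 m/s and angle between jar_floor's own z axis and vertical below 0.1 rad); the robot touches nothing.
It fails at once if a bystander (reagent jar or jar lid) is pushed by more than 30 mm or the reagent jar is tipped (distance of any of reagent, jar_lid from where it was at the start of the episode above 0.03 m or angle between reagent's own z axis and vertical above 0.5 rad).
It also fails if it takes over 61 s, if anything falls off the work surface, if the arm or the gripper's body presses on something with over 40 N, if the wrist force passes 120 N, or if a joint passes its speed limit or range.

## Working session

There is one attempt and no reset: what is moved stays moved. The work goes in short steps, Python scripts to look and compute and a tool call to move; the robot and the scene stay as the last step left them, time stands still between calls to the robot, and variables do not carry over. Pictures are saved under pics/ and viewed, at most 10 in all, crops included, and the job is handed in when it is done.

Besides the shell and the picture viewer there is one more tool, called after "Request:" in YAML: its name, and indented under it one key for each argument. servo_tool: Moves the arm, as the interface text tells. Shift numbers are shares of 0.4 m and turn numbers shares of 30 degrees, none past 1 either way. Its arguments: {"type":"object","properties":{"moves":{"type":"array","items":{"type":"object","properties":{"dp":{"type":"array","items":{"type":"number","minimum":-1,"maximum":1}},"turn":{"type":"array","items":{"type":"number","minimum":-1,"maximum":1}},"gripper":{"type":"number"}}}},"squeeze":{"type":"number"}},"required":["moves"]}

```bash
mkdir -p pics; cat > h.py <<'E'
from bench import *
import numpy as np, cv2, json
from scipy.spatial.transform import Rotation as R
def cam(n):
    o=get_obs(); d=get_image(n); im=d["image"]; f=im.shape[0]/2/np.tan(np.radians(d["vertical_fov"])/2)
    K=np.array([[f,0,d["cx"]],[0,f,d["cy"]],[0,0,1.]])
    if n=="wrist":
        T=np.eye(4);T[:3,:3]=R.from_rotvec(o["ee_rot"]).as_matrix();T[:3,3]=o["tool_pos"]
        W=np.linalg.inv(T@np.array(d["mount"]))
    else: W=np.array(d["world_to_cam"])
    return dict(im=np.array(im),K=K,D=np.array(d["distortion"],float),W=W)
def ray(c,uv):
    p=cv2.undistortPoints(np.array(uv,float).reshape(-1,1,2),c["K"],c["D"]).reshape(-1,2)
    C=np.linalg.inv(c["W"]); d=np.c_[p,np.ones(len(p))]@C[:3,:3].T
    return C[:3,3],d
def onz(c,uv,z):
    o,d=ray(c,uv); return o+d*((z-o[2])/d[:,2])[:,None]
def proj(c,P):
    r,_=cv2.Rodrigues(c["W"][:3,:3]); return cv2.projectPoints(np.array(P,float).reshape(-1,1,3),r,c["W"][:3,3],c["K"],c["D"])[0].reshape(-1,2)
def save(n,im): cv2.imwrite("pics/"+n,cv2.cvtColor(np.ascontiguousarray(im),cv2.COLOR_RGB2BGR))
E
python3 - <<'E'
from h import *
import pickle
o=get_obs(); print(o["tool_pos"],o["ee_rot"],o["width"],o["t"])
for n in("top","side"):
    c=cam(n); pickle.dump(c,open(n+".pkl","wb")); save(n+".png",c["im"]); print(n,np.linalg.inv(c["W"]).round(2)[:3])
E
```

```text
[ 171.91957544 -495.57016697  202.25157728] [-3.09670763e+00 -5.21680654e-01  4.64065315e-05] 85.44271681107699 0.0
top [[-1.00000e-02 -9.90000e-01  1.40000e-01  4.28600e+02]
 [-1.00000e+00  1.00000e-02  1.00000e-02 -1.03110e+02]
 [-1.00000e-02 -1.40000e-01 -9.90000e-01  1.04099e+03]]
side [[ 9.9000e-01 -9.0000e-02  8.0000e-02  4.6744e+02]
 [-1.2000e-01 -7.3000e-01  6.7000e-01 -9.2775e+02]
 [ 0.0000e+00 -6.8000e-01 -7.4000e-01  9.7387e+02]]
```

View pics/top.png

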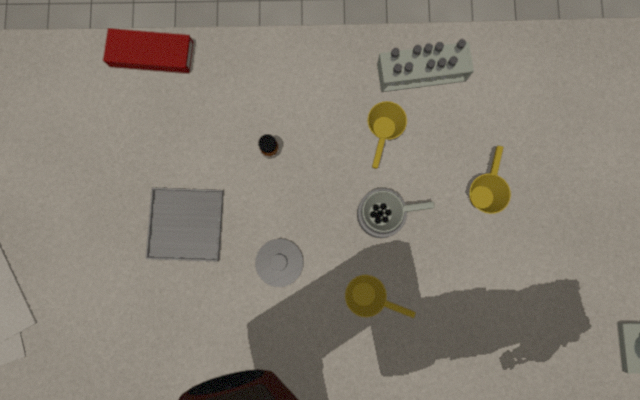

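View pics/side.png

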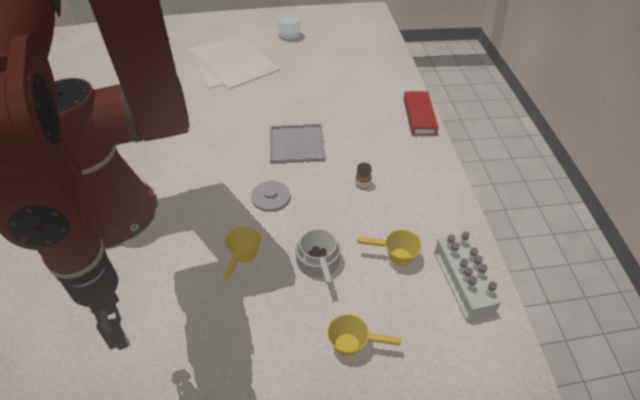

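Top view: the white cup with black balls stands in the jar at (382,211), with its handle running to (433,204). Similar things: yellow cups at (387,122), (489,193) and (366,296), which I rule out by colour. The tray is at (186,224), the lid at (279,262) and the reagent jar at (269,145). Next is one close crop to check, plus measuring.

```bash
python3 - <<'E'
from h import *
import pickle
t=pickle.load(open("top.pkl","rb"));s=pickle.load(open("side.pkl","rb"))
a=cv2.resize(t["im"][170:250,340:450],None,fx=5,fy=5,interpolation=cv2.INTER_CUBIC)
b=cv2.resize(s["im"][222:302,285:355],None,fx=5,fy=5,interpolation=cv2.INTER_CUBIC)
canvas=np.hstack([a[:400],b[:400,:240]]); save("crop.png",canvas)
b2=s["im"]
print("tray",onz(t,[[153,188],[223,190],[219,261],[148,258]],14).round(0))
print("tip",onz(t,[[434,205]],62).round(1),"handle mid",onz(t,[[415,206]],69).round(1),"lid",onz(t,[[279,262]],14).round(0),"reag",onz(t,[[268,144]],65).round(0))
print("jar",onz(t,[[382,212]],50).round(0), onz(s,[[319,250]],60).round(0),"tip side",onz(s,[[328,279]],69).round(0))
print("yellow",onz(t,[[375,167],[387,122],[366,296],[413,316],[489,193]],50).round(0))
E
```

```text
tray [[606. 280.  14.]
 [599. 122.  14.]
 [440. 129.  14.]
 [449. 285.  14.]]
tip [[ 551.6 -337.4   62. ]] handle mid [[ 549.2 -295.8   69. ]] lid [[436.  -3.  14.]] reag [[690.  15.  65.]]
jar [[ 540. -228.   50.]] [[ 542. -239.   60.]] tip side [[ 552. -327.   69.]]
yellow [[ 638. -216.   50.]
 [ 739. -246.   50.]
 [ 363. -189.   50.]
 [ 321. -286.   50.]
 [ 577. -459.   50.]]
```

View pics/crop.png

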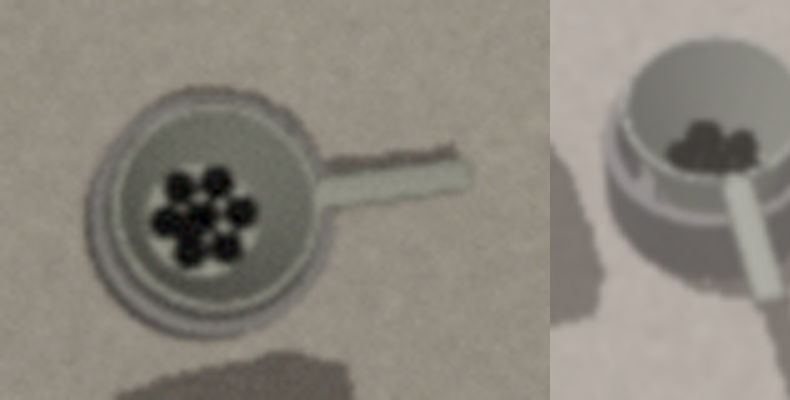

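Crop: white cup nested in the steel jar. Rim centre is at about px (382.6,211), the handle runs straight to the tip at (434,205), and seven or more black balls are visible. Choice confirmed. Moving above the handle, with yaw of about +77°.

Request:
servo_tool:
  moves:
    - {"dp":[0.1,0.05,0],"turn":[0,0,0.3],"gripper":60}
    - {"dp":[0.94,0.46,-0.05],"turn":[0,0,1]}
    - {"dp":[0.94,0.46,-0.05],"turn":[0,0,1]}
    - {"dp":[0.94,0.46,-0.05],"turn":[0,0,1]}
    - {"dp":[0.94,0.46,-0.05],"turn":[0,0,1]}
    - {"dp":[0.94,0.46,-0.05],"turn":[0,0,1]}
    - {"dp":[0.94,0.46,-0.05],"turn":[0,0,1]}
    - {"dp":[0.94,0.46,-0.05],"turn":[0,0,1]}
    - {"dp":[0.94,0.46,-0.05],"turn":[0,0,1]}
    - {"dp":[0.94,0.46,-0.05],"turn":[0,0,1]}

```text
invalid input
```

Request:
servo_tool:
  moves:
    - {"turn":[0,0,1]}
    - {"turn":[0,0,1]}
    - {"turn":[0,0,1]}
    - {"turn":[0,0,1]}
    - {"turn":[0,0,1]}

```text
invalid input
```

Request:
servo_tool:
  moves:
    - {"turn":[0,0,0.58]}
    - {"turn":[0,0,0.58]}
    - {"turn":[0,0,0.58]}
    - {"turn":[0,0,0.58]}
    - {"turn":[0,0,0.58]}

```text
invalid input
```

```bash
python3 - <<'E'
from h import *
import pickle
t=pickle.load(open("top.pkl","rb"))
print("cup axis",onz(t,[[382.5,211]],70).round(1),"jar",onz(t,[[381.6,212.4]],50).round(1))
o=get_obs();print(o["t"],o["tool_pos"],R.from_rotvec(o["ee_rot"]).as_matrix().round(3),o["q"])
c=cam("wrist");pickle.dump(c,open("w1.pkl","wb"));save("w1.png",c["im"])
print(np.linalg.inv(c["W"]).round(2))
E
```

```text
cup axis [[ 539.5 -227.1   70. ]] jar [[ 538.7 -227.6   50. ]]
0.1 [ 171.92025923 -495.60188106  202.28472517] [[ 0.945  0.328 -0.   ]
 [ 0.328 -0.945  0.001]
 [ 0.    -0.001 -1.   ]] [-1.37630392e+00  2.91217103e-01 -1.54073806e-01  1.12666932e+00
 -1.52968638e-05  1.43151165e+00]
[[ 3.3000e-01 -9.1000e-01 -2.5000e-01  2.3315e+02]
 [-9.5000e-01 -3.2000e-01 -8.0000e-02 -4.7473e+02]
 [-0.0000e+00  2.6000e-01 -9.7000e-01  3.7355e+02]
 [ 0.0000e+00  0.0000e+00  0.0000e+00  1.0000e+00]]
```

View pics/w1.png

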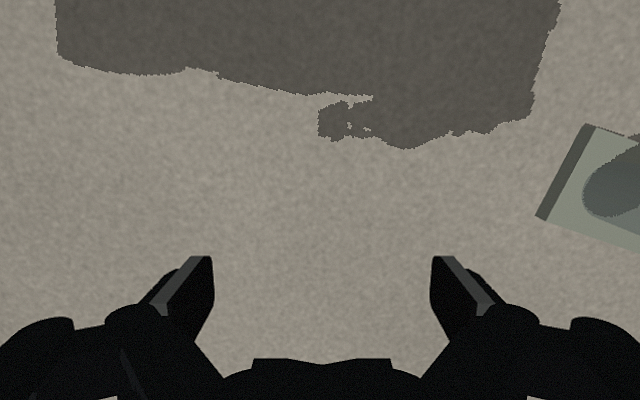

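The wrist view shows only bare bench, since the moves were refused, probably for missing fields. Resending with every field filled.

Request:
servo_tool:
  moves:
    - {"dp":[0.1,0.05,0],"turn":[0,0,0.3],"gripper":60}
    - {"dp":[0.94,0.46,-0.05],"turn":[0,0,1],"gripper":60}
    - {"dp":[0.94,0.46,-0.05],"turn":[0,0,1],"gripper":60}
    - {"dp":[0.94,0.46,-0.05],"turn":[0,0,1],"gripper":60}
    - {"dp":[0.94,0.46,-0.05],"turn":[0,0,1],"gripper":60}
    - {"dp":[0.94,0.46,-0.05],"turn":[0,0,1],"gripper":60}
    - {"dp":[0.94,0.46,-0.05],"turn":[0,0,1],"gripper":60}
    - {"dp":[0.94,0.46,-0.05],"turn":[0,0,1],"gripper":60}
    - {"dp":[0.94,0.46,-0.05],"turn":[0,0,1],"gripper":60}
    - {"dp":[0.94,0.46,-0.05],"turn":[0,0,1],"gripper":60}
  squeeze: 80

```text
t: 1.15
tool_pos: [550.4, -309.7, 181.7]
ee_rot: [-2.854, -1.311, -0.0]
wrist_force: [-0.0, 0.5, -0.5]
width: 60.0
finger_force: 0.0
```

Request:
servo_tool:
  moves:
    - {"dp":[0,0,0],"turn":[0,0,1],"gripper":60}
    - {"dp":[0,0,0],"turn":[0,0,1],"gripper":60}
    - {"dp":[0,0,0],"turn":[0,0,1],"gripper":60}
    - {"dp":[0,0,0],"turn":[0,0,1],"gripper":60}
    - {"dp":[0,0,0],"turn":[0,0,1],"gripper":60}

```text
t: 1.65
tool_pos: [547.1, -312.5, 182.7]
ee_rot: [-2.421, -2.001, 0.001]
wrist_force: [0.1, -0.0, 0.2]
width: 59.9
finger_force: 0.0
```

Request:
servo_tool:
  moves:
    - {"dp":[0,0,0],"turn":[0,0,0.58],"gripper":60}
    - {"dp":[0,0,0],"turn":[0,0,0.58],"gripper":60}
    - {"dp":[0,0,0],"turn":[0,0,0.58],"gripper":60}
    - {"dp":[0,0,0],"turn":[0,0,0.58],"gripper":60}

```text
t: 2.05
tool_pos: [547.6, -312.3, 182.8]
ee_rot: [-2.098, -2.338, 0.0]
wrist_force: [0.5, -0.4, -0.7]
width: 59.8
finger_force: 0.0
```

```bash
python3 - <<'E'
from h import *
import pickle
o=get_obs();print(o["t"],o["tool_pos"],R.from_rotvec(o["ee_rot"]).as_matrix().round(3),o["q"])
c=cam("wrist");pickle.dump(c,open("w1.pkl","wb"));save("w2.png",c["im"])
print(proj(c,[[549.5,-311,69],[539.5,-227,70]]))
E
```

```text
2.05 [ 547.63074938 -312.26405599  182.791575  ] [[-0.108  0.994 -0.   ]
 [ 0.994  0.108  0.   ]
 [ 0.    -0.    -1.   ]] [-6.34076598e-01  5.04801701e-01  1.19568114e-01  1.18573177e+00
 -8.76278230e-05  8.28897247e-01]
[[325.12947819 187.02434526]
 [324.144597    76.56553561]]
```

View pics/w2.png

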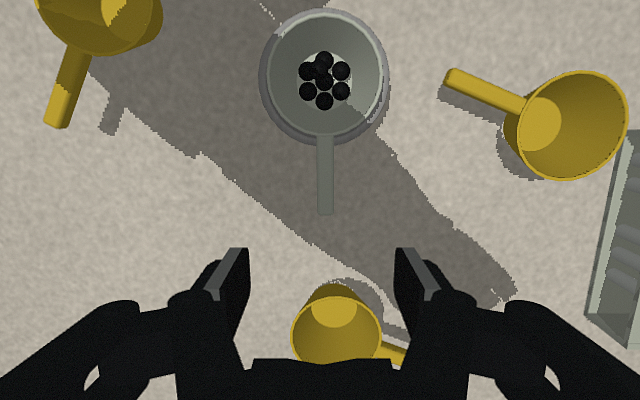

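Wrist view: the handle runs vertically at u≈325.5, from (325,134) to its end at (326,214). The cup rim is centred at (325,74), with eight balls around (324,82).

```bash
python3 - <<'E'
from h import *
import pickle
c=pickle.load(open("w1.pkl","rb"))
P=onz(c,[[325,140],[326,212],[326,214]],69);print(P.round(1))
d=P[1]-P[0];d/=np.linalg.norm(d);print(d, "grasp",P[2]-d*27,"axis",P[2]-d*109)
print("rim",onz(c,[[326,72]],70))
E
```

```text
[[ 545.3 -273.5   69. ]
 [ 552.5 -331.9   69. ]
 [ 552.7 -333.6   69. ]]
[ 0.12328944 -0.99237075  0.        ] grasp [ 549.38829235 -306.84819523   69.        ] axis [ 539.27855813 -225.4737934    69.        ]
rim [[ 540.52322613 -223.66880984   70.        ]]
```

Request:
servo_tool:
  moves:
    - {"dp":[0.005,0.011,-0.1],"turn":[0,0,0.02],"gripper":60}
    - {"dp":[0.005,0.011,-0.2],"turn":[0,0,0.02],"gripper":60}
    - {"dp":[0.005,0.011,-0.26],"turn":[0,0,0.02],"gripper":50}
    - {"dp":[0.005,0.011,-0.3],"turn":[0,0,0.02],"gripper":50}
    - {"dp":[0.005,0.011,-0.32],"turn":[0,0,0.02],"gripper":50}
    - {"dp":[0.005,0.011,-0.322],"turn":[0,0,0.02],"gripper":50}
    - {"dp":[0.005,0.011,-0.322],"turn":[0,0,0.02],"gripper":40}

```text
t: 2.8
tool_pos: [550.4, -308.0, 54.7]
ee_rot: [2.08, 2.353, 0.0]
wrist_force: [0.4, -0.2, 0.1]
width: 40.2
finger_force: 0.0
```

Request:
servo_tool:
  moves:
    - {"dp":[0,0,0],"turn":[0,0,0],"gripper":30}
    - {"dp":[0,0,0],"turn":[0,0,0],"gripper":20}
    - {"dp":[0,0,0],"turn":[0,0,0],"gripper":16}
    - {"dp":[0,0,0],"turn":[0,0,0],"gripper":12}
    - {"dp":[0,0,0],"turn":[0,0,0],"gripper":8}
    - {"dp":[0,0,0],"turn":[0,0,0],"gripper":5}
    - {"dp":[0,0,0],"turn":[0,0,0],"gripper":5}
    - {"dp":[0,0,0],"turn":[0,0,0],"gripper":5}
  squeeze: 80

```text
t: 3.6
tool_pos: [550.0, -307.6, 54.0]
ee_rot: [-2.079, -2.355, -0.0]
wrist_force: [-0.6, -0.3, 0.3]
width: 5.0
finger_force: 0.0
```

The fingers closed on nothing, so I'm taking a look.

```bash
python3 - <<'E'
from h import *
o=get_obs();print(o["tool_pos"],o["width"],o["finger_force"])
w=cam("wrist");s=cam("side");t=cam("top")
a=w["im"]; b=cv2.resize(s["im"][200:320,260:420],None,fx=2.5,fy=2.5); e=cv2.resize(t["im"][150:270,330:490],None,fx=2.5,fy=2.5)
save("m3.png",np.vstack([cv2.resize(a[:, :],(480,300)).copy() if 0 else np.pad(cv2.resize(a,(480,300)),((0,0),(0,320),(0,0))),np.hstack([b,e])[:300]]))
E
```

```text
[ 550.0030983  -307.57996424   53.9715613 ] 5.015557335226504 0.0
```

View pics/m3.png

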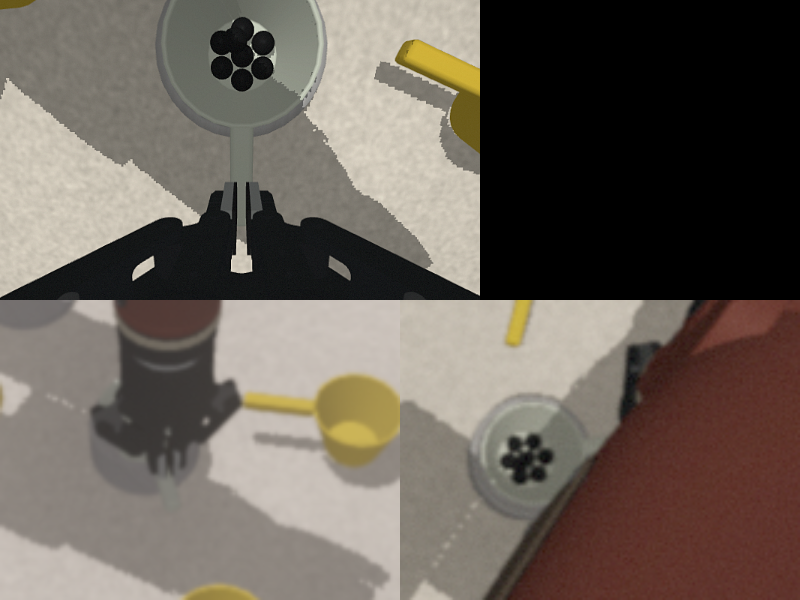

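The close view shows the finger tips drawn over the bar at (241,185), with only a narrow gap between them. The tips seem to be above the bar or past it. Checking the geometry numerically.

```bash
python3 - <<'E'
from h import *
o=get_obs();w=cam("wrist");s=cam("side")
p=np.array(o["tool_pos"]);print(p,o["ee_rot"],o["q"])
for n,q in dict(tip=[0,0,-11],tcp=[0,0,0],grasp=[0,0,8]).items(): print(n,proj(w,p+q),proj(s,p+q))
print("bartip",proj(w,[[552.7,-333.6,69],[546.5,-275,69]]),proj(s,[[552.7,-333.6,69]]))
im=w["im"]
for v in (180,190,200,210,225,235,240,245,250,260,270,280,300,320): print(v,[tuple(map(int,im[v,u])) for u in range(302,346,4)])
save("m4.png",np.hstack([cv2.resize(im[160:360,240:400],(400,500),interpolation=cv2.INTER_CUBIC),cv2.resize(s["im"][225:287,300:350],(400,500),interpolation=cv2.INTER_CUBIC)]))
E
```

```text
[ 550.00159814 -307.63084536   53.97292939] [-2.07910808e+00 -2.35513800e+00  2.56507151e-05] [-6.25908013e-01  5.98187044e-01 -7.41886803e-02  8.98460050e-01
 -1.25564185e-05  8.20549610e-01]
tip [[323.11384698 231.08399863]] [[325.87250387 278.34405702]]
tcp [[323.19267307 238.42377511]] [[325.90271374 275.59490568]]
grasp [[323.25605066 244.32398482]] [[325.92496116 273.56879463]]
bartip [[322.1690386  300.19024664]
 [324.64769418 180.88349001]] [[328.62926991 281.38699559]]
180 [(86, 87, 85), (91, 91, 87), (112, 116, 105), (117, 119, 110), (113, 116, 107), (117, 120, 111), (114, 119, 110), (117, 121, 113), (112, 113, 105), (91, 92, 93), (86, 88, 86)]
190 [(121, 116, 108), (111, 110, 101), (110, 114, 104), (116, 119, 111), (116, 119, 111), (113, 117, 109), (114, 117, 108), (112, 116, 106), (109, 112, 103), (129, 124, 117), (124, 120, 111)]
200 [(124, 120, 112), (117, 114, 105), (112, 115, 105), (115, 118, 107), (115, 117, 108), (115, 118, 109), (115, 118, 108), (116, 120, 110), (109, 111, 102), (119, 113, 105), (121, 118, 110)]
210 [(127, 122, 114), (118, 113, 104), (111, 114, 106
[... 1185 characters left out ...]
8), (81, 83, 82), (78, 80, 78)]
270 [(84, 85, 83), (80, 83, 81), (18, 19, 20), (15, 13, 14), (116, 120, 110), (114, 118, 108), (119, 123, 112), (13, 16, 14), (92, 93, 94), (82, 84, 81), (81, 84, 80)]
280 [(86, 89, 86), (83, 84, 84), (15, 15, 17), (11, 13, 13), (115, 118, 108), (116, 119, 109), (120, 124, 111), (24, 21, 21), (25, 27, 27), (82, 85, 84), (88, 90, 86)]
300 [(20, 23, 22), (20, 21, 22), (17, 23, 20), (15, 14, 15), (104, 109, 100), (107, 111, 101), (109, 114, 104), (22, 23, 26), (22, 25, 23), (22, 22, 21), (16, 20, 18)]
320 [(14, 17, 18), (21, 22, 25), (20, 24, 25), (0, 0, 0), (225, 217, 203), (120, 116, 107), (116, 111, 102), (18, 24, 23), (22, 23, 23), (23, 22, 23), (18, 19, 18)]
```

View pics/m4.png

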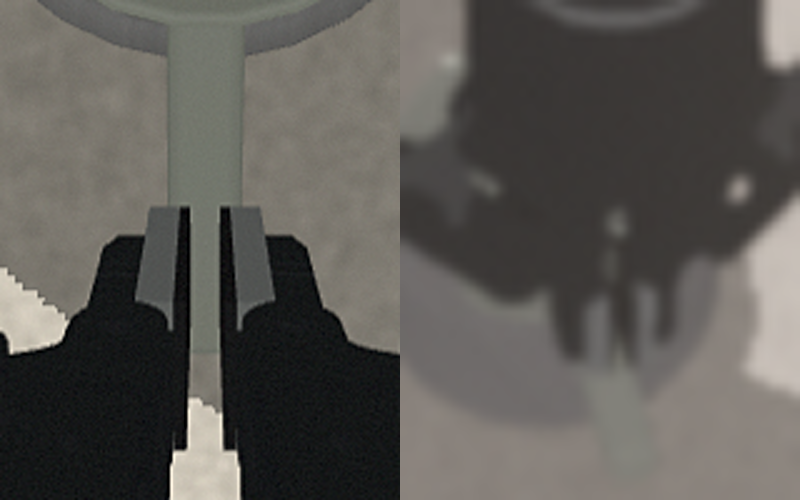

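Wrist crop: the bar end sits at px (322,301), as predicted, but the fingertips are at v≈243, where ≈231 was expected. The side view puts them at v≈270 against an expected 278. Both suggest the tips are about 30 mm higher than the description says. A short check, then I'll open and go lower.

```bash
python3 - <<'E'
from h import *
w=cam("wrist");s=cam("side")
for z in (43,55,65,70,75,80,85): print(z,proj(w,[[550,-296.6,z]]).round(1),proj(s,[[550,-307.6,z],[550,-318.6,z]]).round(1).tolist())
print(proj(w,[[543,-300,69],[557,-300,69]]))
E
```

```text
43 [[325.7 211.5]] [[325.9, 278.3], [326.5, 282.4]]
55 [[325.9 218.4]] [[325.9, 275.3], [326.5, 279.4]]
65 [[326.1 224.8]] [[325.9, 272.8], [326.5, 276.9]]
70 [[326.3 228.4]] [[325.9, 271.5], [326.6, 275.6]]
75 [[326.4 232.1]] [[326.0, 270.2], [326.6, 274.3]]
80 [[326.6 236.1]] [[326.0, 268.9], [326.6, 273.0]]
85 [[326.7 240.3]] [[326.0, 267.6], [326.6, 271.7]]
[[310.22145856 232.81721647]
 [340.37239434 236.35379074]]
```

Request:
servo_tool:
  moves:
    - {"dp":[0,0,0.02],"turn":[0,0,0],"gripper":50}
    - {"dp":[0,0,0.02],"turn":[0,0,0],"gripper":50}
    - {"dp":[0,0,0.02],"turn":[0,0,0],"gripper":50}
    - {"dp":[0,0,0.02],"turn":[0,0,0],"gripper":50}
    - {"dp":[0,0,0.02],"turn":[0,0,0],"gripper":50}

```text
t: 4.45
tool_pos: [549.9, -307.6, 61.9]
ee_rot: [-2.079, -2.355, 0.0]
wrist_force: [0.3, -0.6, -0.6]
width: 49.8
finger_force: 0.0
```

Request:
servo_tool:
  moves:
    - {"dp":[0,0,-0.04],"turn":[0,0,0],"gripper":50}
    - {"dp":[0,0,-0.07],"turn":[0,0,0],"gripper":50}
    - {"dp":[0,0,-0.09],"turn":[0,0,0],"gripper":50}
    - {"dp":[0,0,-0.105],"turn":[0,0,0],"gripper":50}
    - {"dp":[0,0,-0.115],"turn":[0,0,0],"gripper":50}
    - {"dp":[0,0,-0.115],"turn":[0,0,0],"gripper":40}
    - {"dp":[0,0,-0.115],"turn":[0,0,0],"gripper":30}

```text
t: 5.15
tool_pos: [550.2, -307.7, 16.3]
ee_rot: [2.079, 2.355, 0.0]
wrist_force: [0.2, 0.0, 0.0]
width: 30.5
finger_force: 0.0
```

Request:
servo_tool:
  moves:
    - {"dp":[0,0,0],"turn":[0,0,0],"gripper":20}
    - {"dp":[0,0,0],"turn":[0,0,0],"gripper":16}
    - {"dp":[0,0,0],"turn":[0,0,0],"gripper":12}
    - {"dp":[0,0,0],"turn":[0,0,0],"gripper":8}
    - {"dp":[0,0,0],"turn":[0,0,0],"gripper":5}
    - {"dp":[0,0,0],"turn":[0,0,0],"gripper":5}
    - {"dp":[0,0,0],"turn":[0,0,0],"gripper":5}
  squeeze: 80

```text
t: 5.85
tool_pos: [550.4, -307.9, 16.3]
ee_rot: [2.079, 2.354, 0.0]
wrist_force: [0.7, -2.3, 4.0]
width: 12.7
finger_force: 78.5
```

```bash
python3 - <<'E'
from h import *
w=cam("wrist");s=cam("side")
save("m5.png",np.hstack([cv2.resize(w["im"][60:360,200:440],(400,500),interpolation=cv2.INTER_CUBIC),cv2.resize(s["im"][215:290,300:360],(400,500),interpolation=cv2.INTER_CUBIC)]))
E
```

```text
(no output)
```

View pics/m5.png

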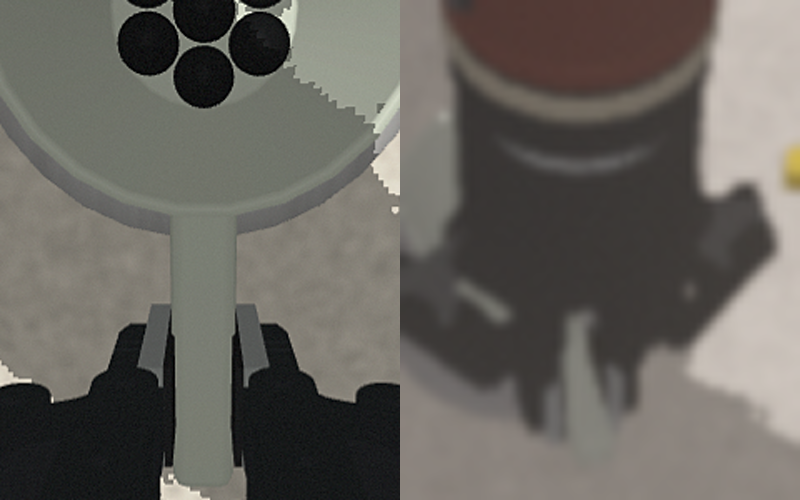

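Gripped: the bar lies between both pads (wrist crop (205,400)), width 12.7 mm, grip 78 N. Raising the squeeze and lifting gently.

Request:
servo_tool:
  moves:
    - {"dp":[0,0,0],"turn":[0,0,0],"gripper":5}
    - {"dp":[0,0,0.01],"turn":[0,0,0],"gripper":5}
    - {"dp":[0,0,0.03],"turn":[0,0,0],"gripper":5}
    - {"dp":[0,0,0.06],"turn":[0,0,0],"gripper":5}
    - {"dp":[0,0,0.1],"turn":[0,0,0],"gripper":5}
    - {"dp":[0,0,0.14],"turn":[0,0,0],"gripper":5}
    - {"dp":[0,0,0.18],"turn":[0,0,0],"gripper":5}
    - {"dp":[0,0,0.22],"turn":[0,0,0],"gripper":5}
    - {"dp":[0,0,0.24],"turn":[0,0,0],"gripper":5}
    - {"dp":[0,0,0.25],"turn":[0,0,0],"gripper":5}
  squeeze: 110

```text
t: 6.95
tool_pos: [550.3, -307.8, 117.2]
ee_rot: [2.078, 2.354, 0.0]
wrist_force: [0.1, -0.2, -1.1]
width: 11.7
finger_force: 107.5
```

```bash
python3 - <<'E'
from h import *
o=get_obs();print(o["t"],o["tool_pos"],o["width"],o["finger_force"])
w=cam("wrist");s=cam("side");t=cam("top")
import pickle;pickle.dump((w,s,t),open("lift.pkl","wb"))
save("m6.png",np.hstack([cv2.resize(w["im"][0:360,160:480],(400,450)),cv2.resize(s["im"][150:290,270:395],(400,450))]))
E
```

```text
6.95 [ 550.33643632 -307.79498865  117.20299639] 11.684910181238967 107.5214946269989
```

View pics/m6.png

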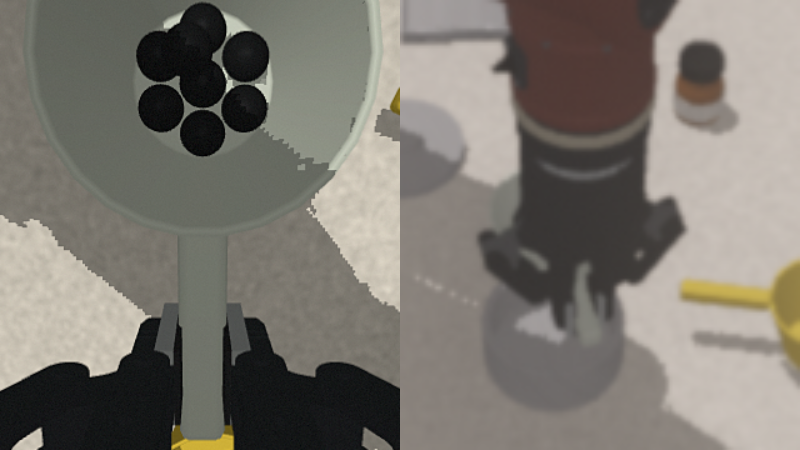

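Lifted: all the balls are still in the cup (wrist crop around (200,80)), no slip, and the jar stays put. Now yaw the handle radially outward (+53.5°), and compute the pour path.

Request:
servo_tool:
  moves:
    - {"dp":[0,0,0.05],"turn":[0,0,0.1],"gripper":5}
    - {"dp":[0,0,0.1],"turn":[0,0,0.25],"gripper":5}
    - {"dp":[0,0,0.15],"turn":[0,0,0.4],"gripper":5}
    - {"dp":[0,0,0.2],"turn":[0,0,0.55],"gripper":5}
    - {"dp":[0,0,0.2],"turn":[0,0,0.7],"gripper":5}
    - {"dp":[0,0,0.2],"turn":[0,0,0.85],"gripper":5}
    - {"dp":[0,0,0.2],"turn":[0,0,1],"gripper":5}

```text
t: 7.8
tool_pos: [549.7, -307.4, 195.1]
ee_rot: [-1.394, -2.814, -0.0]
wrist_force: [-0.1, 0.4, -2.6]
width: 11.9
finger_force: 107.6
```

Request:
servo_tool:
  moves:
    - {"dp":[0,0,0],"turn":[0,0,0.15],"gripper":5}
    - {"dp":[0,0,0],"turn":[0,0,0.3],"gripper":5}
    - {"dp":[0,0,0],"turn":[0,0,0.45],"gripper":5}
    - {"dp":[0,0,0],"turn":[0,0,0.6],"gripper":5}
    - {"dp":[0,0,0],"turn":[0,0,0.7],"gripper":5}
    - {"dp":[0,0,0],"turn":[0,0,0.78],"gripper":5}
    - {"dp":[0,0,0],"turn":[0,0,0.78],"gripper":5}

```text
t: 8.5
tool_pos: [549.6, -307.3, 195.0]
ee_rot: [-0.798, -3.037, -0.001]
wrist_force: [0.3, -0.7, -1.2]
width: 12.0
finger_force: 107.6
```

```bash
cat > pour.py <<'E'
from h import *
o=get_obs();M=R.from_rotvec(o["ee_rot"]).as_matrix();p=np.array(o["tool_pos"])
print(o["t"],p.round(1),o["q"].round(2) if hasattr(o["q"],"round") else o["q"],o["width"]);print(M.round(3))
u0=M[:,0].copy();u0[2]=0
u0/=np.linalg.norm(u0)
E
python3 - <<'E'
from pour import *
z=np.array([0,0,1.]);u=u0;print("u",u,"omega",np.cross(z,u))
J=np.array([539,-226,0.])
for th,lz,b in((0,150,15),(30,150,15),(60,110,15),(66,80,12),(72,68,10),(78,66,12),(84,66,15),(90,66,18),(96,66,18),(102,66,18),(108,66,18)):
    r=np.radians(th);a=np.cos(r)*z+np.sin(r)*u;h=np.sin(r)*z-np.cos(r)*u
    print(th,(J-b*u+lz*z-54*a+126*h).round(1))
E
```

```text
8.5 [ 549.6 -307.3  195. ] [-0.63  0.5   0.14  1.22  0.   -0.11] 11.996026887060209
[[-0.871  0.492 -0.001]
 [ 0.492  0.871  0.001]
 [ 0.002  0.    -1.   ]]
u [-0.8708504   0.49154815  0.        ] omega [-0.49154815 -0.8708504   0.        ]
0 [ 661.8 -295.3   96. ]
30 [ 670.6 -300.3  166.2]
60 [ 647.7 -287.3  192.1]
66 [ 637.  -281.3  173.1]
72 [ 626.3 -275.3  171.1]
78 [ 618.3 -270.7  178. ]
84 [ 610.3 -266.2  185.7]
90 [ 601.7 -261.4  192. ]
96 [ 590.  -254.8  197. ]
102 [ 577.9 -247.9  200.5]
108 [ 565.5 -241.   202.5]
```

Request:
servo_tool:
  moves:
    - {"dp":[0.03,0.003,0.01],"turn":[-0.05,-0.09,0],"gripper":5}
    - {"dp":[0.07,0.006,0.02],"turn":[-0.1,-0.18,0],"gripper":5}
    - {"dp":[0.11,0.01,0.03],"turn":[-0.16,-0.28,0],"gripper":5}
    - {"dp":[0.15,0.013,0.04],"turn":[-0.22,-0.39,0],"gripper":5}
    - {"dp":[0.19,0.016,0.05],"turn":[-0.28,-0.5,0],"gripper":5}
    - {"dp":[0.23,0.02,0.05],"turn":[-0.34,-0.6,0],"gripper":5}
    - {"dp":[0.26,0.023,0.05],"turn":[-0.4,-0.7,0],"gripper":5}
    - {"dp":[0.28,0.025,0.05],"turn":[-0.45,-0.8,0],"gripper":5}
    - {"dp":[0.29,0.025,0.05],"turn":[-0.49,-0.87,0],"gripper":5}
    - {"dp":[0.29,0.025,0.05],"turn":[-0.49,-0.87,0],"gripper":5}

```text
t: 9.5
tool_pos: [664.6, -296.3, 214.2]
ee_rot: [0.671, 2.546, -0.176]
wrist_force: [-0.2, 1.7, -2.1]
width: 11.6
finger_force: 107.7
```

Request:
servo_tool:
  moves:
    - {"dp":[-0.005,0.003,-0.01],"turn":[-0.05,-0.09,0],"gripper":5}
    - {"dp":[-0.01,0.006,-0.02],"turn":[-0.1,-0.18,0],"gripper":5}
    - {"dp":[-0.015,0.01,-0.03],"turn":[-0.16,-0.28,0],"gripper":5}
    - {"dp":[-0.02,0.013,-0.04],"turn":[-0.22,-0.39,0],"gripper":5}
    - {"dp":[-0.03,0.016,-0.05],"turn":[-0.28,-0.5,0],"gripper":5}
    - {"dp":[-0.035,0.02,-0.055],"turn":[-0.34,-0.6,0],"gripper":5}
    - {"dp":[-0.04,0.022,-0.06],"turn":[-0.39,-0.7,0],"gripper":5}
    - {"dp":[-0.043,0.024,-0.06],"turn":[-0.42,-0.75,0],"gripper":5}
    - {"dp":[-0.043,0.024,-0.06],"turn":[-0.42,-0.75,0],"gripper":5}
    - {"dp":[-0.043,0.024,-0.06],"turn":[-0.42,-0.75,0],"gripper":5}

```text
t: 10.5
tool_pos: [649.1, -288.4, 191.6]
ee_rot: [0.557, 2.113, -0.29]
wrist_force: [0.1, 0.0, -1.4]
width: 11.8
finger_force: 107.7
```

```bash
python3 - <<'E'
from pour import *
a=-M[:,2];h=-M[:,0];print("tilt",np.degrees(np.arccos(a[2])),"lip",(p+54*a-126*h).round(1),o["finger_force"])
w=cam("wrist");s=cam("side")
print("lip px",proj(s,p+54*a-126*h),proj(w,p+54*a-126*h))
save("m7.png",np.hstack([cv2.resize(w["im"][0:360,160:480],(400,450)),cv2.resize(s["im"][150:290,270:395],(400,450))]))
E
```

```text
10.5 [ 649.1 -288.4  191.6] [-0.53  0.23 -0.96 -0.59  0.01 -0.01] 11.798952232674205
[[-0.49   0.492  0.72 ]
 [ 0.279  0.871 -0.405]
 [-0.825  0.003 -0.564]]
tilt 55.639306036030085 lip [ 548.5 -231.3  118.1] 107.72835731506348
lip px [[321.22930087 231.41854969]] [[ 324.22582549 -129.17725862]]
```

Request:
servo_tool:
  moves:
    - {"dp":[-0.006,0.004,-0.01],"turn":[-0.04,-0.06,0],"gripper":5}
    - {"dp":[-0.012,0.007,-0.02],"turn":[-0.08,-0.14,0],"gripper":5}
    - {"dp":[-0.02,0.012,-0.033],"turn":[-0.12,-0.22,0],"gripper":5}
    - {"dp":[-0.03,0.018,-0.046],"turn":[-0.17,-0.3,0],"gripper":5}
    - {"dp":[-0.04,0.023,-0.05],"turn":[-0.2,-0.36,0],"gripper":5}
    - {"dp":[-0.047,0.028,-0.051],"turn":[-0.24,-0.42,0],"gripper":5}
    - {"dp":[-0.057,0.033,-0.051],"turn":[-0.27,-0.476,0],"gripper":5}
    - {"dp":[-0.057,0.033,-0.051],"turn":[-0.27,-0.476,0],"gripper":5}
    - {"dp":[-0.057,0.033,-0.051],"turn":[-0.27,-0.476,0],"gripper":5}

```text
t: 11.5
tool_pos: [626.5, -275.1, 170.7]
ee_rot: [0.483, 1.837, -0.349]
wrist_force: [0.2, 0.7, -1.7]
width: 11.5
finger_force: 107.8
```

```bash
cat > st.py <<'E'
from pour import *
a=-M[:,2];h=-M[:,0];L=p+54*a-126*h
print("tilt",np.degrees(np.arccos(a[2])),"lip",L.round(1),o["wrist_force"])
for n in("side","top"):
    c=cam(n);J=proj(c,[[539,-226,50]])[0]
    x,y=J.astype(int);g=c["im"][max(y-45,0):y+30,x-40:x+40]
    m=(g.max(2)<45).astype(np.uint8);k,lab,sts,cen=cv2.connectedComponentsWithStats(m)
    print(n,"J px",J.round(0),[(tuple((cen[i]+[x-40,max(y-45,0)]).round(0)),int(sts[i,4])) for i in range(1,k) if sts[i,4]>8])
    save(n+"_s%.1f.png"%o["t"],c["im"])
E
python3 st.py
```

```text
11.5 [ 626.5 -275.1  170.7] [-0.53  0.67 -1.28 -1.64  0.02 -0.  ] 11.484478999226226
[[-0.268  0.491  0.829]
 [ 0.153  0.871 -0.467]
 [-0.951  0.002 -0.308]]
tilt 72.05136322914463 lip [ 548.  -230.7   67.5] [ 0.24806992  0.66474042 -1.72361838]
side J px [317. 248.] []
top J px [381. 212.] [((np.float64(386.0), np.float64(213.0)), 2446)]
```

Elbow joint 3 is at -1.28, too near its limit of -1.30. I'll back off to 55° tilt, swing the tool sideways a bit, and fit the arm's geometry to pick a better pour direction.

Request:
servo_tool:
  moves:
    - {"dp":[0.02,-0.01,0.04],"turn":[0.07,0.12,0],"gripper":5}
    - {"dp":[0.04,-0.02,0.09],"turn":[0.14,0.25,0],"gripper":5}
    - {"dp":[0.057,-0.033,0.14],"turn":[0.21,0.37,0],"gripper":5}
    - {"dp":[0.057,-0.033,0.19],"turn":[0.27,0.476,0],"gripper":5}
    - {"dp":[0.057,-0.033,0.22],"turn":[0.27,0.476,0],"gripper":5}
    - {"dp":[0.057,-0.033,0.22],"turn":[0.27,0.476,0],"gripper":5}

```text
t: 12.2
tool_pos: [648.8, -288.1, 263.9]
ee_rot: [0.556, 2.11, -0.291]
wrist_force: [1.2, -0.5, -2.7]
width: 11.6
finger_force: 107.7
```

```bash
python3 -c "
from pour import *
print(list(o['q']),list(p),list(o['ee_rot']))"
```

```text
12.2 [ 648.8 -288.1  263.9] [-0.53  0.08 -0.86 -0.35  0.01 -0.01] 11.637276450352767
[[-0.488  0.491  0.721]
 [ 0.278  0.871 -0.405]
 [-0.827  0.002 -0.562]]
[np.float64(-0.5268226471912516), np.float64(0.07964898512108894), np.float64(-0.8642882053782667), np.float64(-0.34719938804555894), np.float64(0.012221653801878365), np.float64(-0.0055167601581138734)] [np.float64(648.8487081063239), np.float64(-288.0883979909509), np.float64(263.87418251248994)] [np.float64(0.5555398258995413), np.float64(2.110253579152287), np.float64(-0.2911053543064915)]
```

Request:
servo_tool:
  moves:
    - {"dp":[0,0,0],"turn":[0,0,-0.2],"gripper":5}
    - {"dp":[0,0,0],"turn":[0,0,-0.4],"gripper":5}
    - {"dp":[0,0,0],"turn":[0,0,-0.6],"gripper":5}
    - {"dp":[0,0,0],"turn":[0,0,-0.8],"gripper":5}
    - {"dp":[0,0,0],"turn":[0,0,-0.9],"gripper":5}
    - {"dp":[0,0,0],"turn":[0,0,-1],"gripper":5}
    - {"dp":[0,0,0],"turn":[0,0,-1],"gripper":5}

```text
t: 12.9
tool_pos: [650.0, -287.2, 261.8]
ee_rot: [1.105, 1.934, -0.58]
wrist_force: [0.7, 0.1, -1.7]
width: 11.7
finger_force: 107.7
```

```bash
python3 -c "
from pour import *
print(list(o['q']),list(p),list(o['ee_rot']))"
```

```text
12.9 [ 650.  -287.2  261.8] [-0.22  0.22 -0.63 -0.07 -0.65  0.54] 11.692626514934902
[[-0.283  0.86   0.423]
 [ 0.485  0.509 -0.711]
 [-0.827  0.004 -0.562]]
[np.float64(-0.21874743069088348), np.float64(0.22398283660271875), np.float64(-0.6296493195390629), np.float64(-0.0733429133048786), np.float64(-0.6458614215221908), np.float64(0.5421886168356999)] [np.float64(649.9976285186247), np.float64(-287.1621666669549), np.float64(261.76720365728636)] [np.float64(1.1053323172050404), np.float64(1.9341415684648038), np.float64(-0.5804805673933473)]
```

```bash
cat > kin.py <<'E'
import numpy as np
from scipy.optimize import least_squares
from scipy.spatial.transform import Rotation as R
D=[([-1.376304,.291217,-.154074,1.126669,0,1.431512],[171.92,-495.6,202.28],None),
([-.634077,.504802,.119568,1.185732,0,.828897],[547.63,-312.26,182.79],[-2.098,-2.338,0]),
([-.625908,.598187,-.074189,.898460,0,.820550],[550.0,-307.63,53.97],[-2.0791,-2.3551,0]),
([-.526823,.079649,-.864288,-.347199,.012222,-.005517],[648.85,-288.09,263.87],[.5555,2.11025,-.2911]),
([-.218747,.223983,-.629649,-.073343,-.645861,.542189],[650,-287.16,261.77],[1.10533,1.93414,-.58048]),
([-.53,.67,-1.28,-1.64,.02,0],[626.5,-275.1,170.7],None),
([-.63,.5,.14,1.22,0,-.11],[549.6,-307.3,195],None)]
R0=np.array([[0,0,1],[0,1,0],[-1,0,0.]])
e=lambda ax,t:R.from_euler(ax,t).as_matrix()
LO=np.array([-2.52,-.91,-1.3,-1.96,-1.52,-3.14]);HI=np.array([2.52,1.74,1.37,2.02,1.47,3.14])
def fk(q,P,s5=1,s6=1):
    H,L1,L2,b,w,L6,ee,a0=P
    A=e('z',q[0]);p=A@[a0,0,H];A=A@e('y',q[1]);p=p+A@[ee,0,L1];A=A@e('y',-q[2]);p=p+A@[L2,0,0]
    A=A@e('y',q[3]);p=p+A@[b,w,0];A=A@e('z',s5*q[4])@e('x',s6*q[5]);p=p+A@[L6,0,0]
    return p,A@R0
def res(P,s5,s6):
    r=[]
    for i,(q,t,rv) in enumerate(D):
        p,A=fk(q,P,s5,s6);wt=.3 if i>4 else 1
        r+=list(wt*(p-t))
        if rv is not None:r+=list(300*(R.from_matrix(A).inv()*R.from_rotvec(rv)).as_rotvec())
    return np.array(r+list(.01*np.array(P[-2:])))
best=min((least_squares(res,[200,400,400,0,73,250,0,0],args=(a,b)) for a,b in((1,1),(1,-1),(-1,1),(-1,-1))),key=lambda s:s.cost) if 0 else None
S=[(least_squares(res,[200,400,400,0,73,250,0,0],args=s),s) for s in((1,1),(1,-1),(-1,1),(-1,-1))]
sol,sg=min(S,key=lambda x:x[0].cost);P=sol.x
def ik(T,M,q0):
    f=lambda q:np.r_[fk(q,P,*sg)[0]-T,200*(R.from_matrix(fk(q,P,*sg)[1]).inv()*R.from_matrix(M)).as_rotvec()]
    s=least_squares(f,np.clip(q0,LO+.01,HI-.01),bounds=(LO,HI));return s.x,np.sqrt(2*s.cost)
if __name__=="__main__": print([ (x[0].cost.round(2),x[1]) for x in S],P.round(1)); print(sol.fun.round(1))
E
cat > plan.py <<'E'
from kin import *
z=np.array([0,0,1.]);J=np.array([539,-226,0.])
def pose(th,psi,gam,lz,b):
    r=np.radians(th);u=np.array([np.cos(np.radians(psi)),np.sin(np.radians(psi)),0]);a=np.cos(r)*z+np.sin(r)*u;ee=-np.sin(r)*z+np.cos(r)*u
    h=R.from_rotvec(a*np.radians(gam)).apply(-ee)
    L=J-b*u+lz*z;B=L-44*ee-8*a+82*h;T=B-46*a
    M=np.c_[-h,np.cross(-a,-h),-a];return T,M
if __name__=="__main__":
    out=[]
    for psi in range(0,360,20):
        for gam in(-80,-60,-40,-20,0,20,40,60,80):
            T,M=pose(100,psi,gam,68,18)
            q,err=min((ik(T,M,q0) for q0 in([-.3,.3,-.7,-.2,-.6,.5],[-.6,.3,-.7,-.2,.8,-.5])),key=lambda x:x[1])
            m=min((q-LO).min(),(HI-q).min());
            if err<3:out.append((round(m,2),psi,gam,q.round(2),T.round(0)))
    for x in sorted(out,key=lambda x:-x[0])[:12]:print(*x)
E
python3 kin.py; timeout 500 python3 plan.py
```

```text
[(np.float64(540.22), (1, 1)), (np.float64(298287.41), (1, -1)), (np.float64(80761.62), (-1, 1)), (np.float64(370803.52), (-1, -1))] [375.  507.9 412.4 148.2  72.7 350.5 -25.7  31.6]
[ 0.8 -5.  -9.7  8.6 -6.5 -4.4  0.   0.  -0.1 -5.7  3.9 -0.3  0.   0.
  0.  -4.3  2.3  5.3 -0.  -0.  -0.  -1.8  1.5  2.2 -0.  -0.  -0.  -7.9
  4.7 24.9  1.7 -2.2 -1.8 -0.3  0.3]
```

```bash
python3 - <<'E'
s=open('kin.py').read()
s=s.replace("([-.63,.5,.14","([-.53,.23,-.96,-.59,.01,-.01],[649.1,-288.4,191.6],None),\n([-.63,.5,.14")
s=s.replace("H,L1,L2,b,w,L6,ee,a0=P","H,L1,L2,b,w,L6,ee,a0,f,g=P").replace("A@[L2,0,0]","A@[L2,0,f]").replace("A@[b,w,0]","A@[b,w,g]").replace(".01*np.array(P[-2:])",".01*np.array(P[-4:])")
i=s.index("best=");j=s.index("sol,sg=")
s=s[:i]+"rng=np.random.default_rng(0)\nS=[(least_squares(res,[rng.uniform(100,400),rng.uniform(200,500),rng.uniform(200,500),rng.uniform(0,150),73,rng.uniform(150,300),0,0,0,0],args=(1,1)),(1,1)) for _ in range(30)]\n"+s[j:]
s=s.replace("[ (x[0].cost.round(2),x[1]) for x in S]","sorted([x[0].cost.round(1) for x in S])[:6]")
open('kin.py','w').write(s)
E
python3 kin.py
```

```text
[np.float64(1.6), np.float64(1.6), np.float64(1.6), np.float64(1.6), np.float64(1.6), np.float64(1.6)] [ 2.965e+02  5.100e+02  3.850e+02  1.187e+02  7.300e+01  3.527e+02
  1.000e+00 -9.000e-01  6.100e+01 -1.000e-01]
[ 0.1 -0.1  0.2  0.1  0.1  0.   0.   0.  -0.1  0.3 -0.1 -0.1  0.   0.
  0.   0.1  0.1 -0.1 -0.  -0.  -0.   0.  -0.  -0.  -0.  -0.  -0.   0.1
  0.2  0.3 -0.6 -0.6  0.1 -1.2 -0.  -0.4  0.  -0.   0.6 -0. ]
```

Excellent fit (sub-mm). Searching for a pour direction.

```bash
cat > plan2.py <<'E'
from plan import *
out=[]
for psi in range(0,360,20):
    for gam in(-90,-60,-30,0,30,60,90):
        for lz in(68,):
            T,M=pose(102,psi,gam,lz,18)
            q,err=min((ik(T,M,q0) for q0 in([-.3,.3,-.7,-.2,-.6,.5],[-.6,.3,-.7,-.2,.8,-.5])),key=lambda x:x[1])
            m=min((q-LO).min(),(HI-q).min())
            out.append((round(err,1),round(m,2),psi,gam,q.round(2),T.round(0)))
for x in sorted(out,key=lambda x:x[0]-100*max(0,x[1]) if x[0]<5 else x[0])[:14]:print(*x)
E
timeout 560 python3 plan2.py
```

```text
35.5 0.0 100 60 [ 0.01  1.12 -0.66 -1.96 -1.39 -1.23] [ 618. -266.  162.]
35.7 0.0 100 90 [-0.    1.2  -0.58 -1.96 -1.39 -1.75] [ 630. -272.  122.]
36.8 0.0 100 30 [ 0.01  1.04 -0.76 -1.96 -1.4  -0.68] [ 588. -265.  192.]
39.1 0.0 100 0 [ 0.01  0.99 -0.87 -1.96 -1.41 -0.09] [ 547. -270.  202.]
40.2 0.0 220 -30 [-1.08  1.13 -0.05  2.02  1.39 -2.68] [ 601. -227.  192.]
40.9 0.0 220 0 [-1.09  1.08 -0.15  1.96  1.35 -3.14] [ 573. -197.  202.]
41.4 0.0 200 -60 [-1.1   1.07 -0.86 -1.96  1.46  1.07] [ 613. -275.  162.]
41.7 0.0 200 -90 [-1.09  1.16 -0.79 -1.96  1.45  1.58] [ 625. -282.  122.]
41.8 0.0 220 -90 [-1.04  1.28  0.14  2.02  1.43 -1.59] [ 639. -249.  122.]
42.0 0.0 220 -60 [-1.05  1.2   0.06  2.02  1.42 -2.11] [ 625. -246.  162.]
42.1 0.0 200 -30 [-1.11  1.   -0.97 -1.96  1.47  0.52] [ 597. -248.  192.]
42.3 0.0 100 -30 [-0.01  1.   -0.96 -1.96 -1.42  0.52] [ 507. -279.  192.]
43.5 0.0 120 60 [ 0.02  1.06 -0.89 -1.96 -1.12 -1.05] [ 627. -237.  162.]
43.7 0.0 200 0 [-1.1   0.96 -1.08 -1.96  1.47 -0.08] [ 581. -211.  202.]
```

```bash
cat > plan3.py <<'E'
from plan import *
from multiprocessing import Pool
def f(k):
    th,psi,gam,lz=k;T,M=pose(th,psi,gam,lz,15)
    q,err=min((ik(T,M,q0) for q0 in([0,1,-.7,-1.8,-1.3,-.7],[-.2,.5,-.7,-.5,-.6,.5],[-1,1,-.9,-1.8,1.3,.5])),key=lambda x:x[1])
    return round(err,1),round(min((q-LO).min(),(HI-q).min()),2),k,q.round(2),T.round(0)
if __name__=="__main__":
    K=[(th,psi,g,lz) for th in(84,92) for psi in range(60,261,20) for g in(-90,-45,0,45,90) for lz in(68,100)]
    with Pool() as p:out=p.map(f,K)
    for th in(84,92):
        for lz in(68,100):
            s=[x for x in out if x[2][0]==th and x[2][3]==lz];print(th,lz)
            for x in sorted(s,key=lambda x:x[0]-100*x[1] if x[0]<4 else x[0])[:5]:print(*x)
E
timeout 570 python3 plan3.py
```

```text
84 68
0.0 0.24 (84, 100, -45, 68) [-0.1   0.86 -1.04 -1.53 -1.28  1.15] [ 496. -314.  164.]
0.0 0.23 (84, 120, 45, 68) [-0.08  0.92 -1.   -1.73 -0.96 -0.63] [ 629. -266.  164.]
0.0 0.21 (84, 100, -90, 68) [-0.1   1.06 -1.06 -1.75 -1.28  1.93] [ 471. -312.  106.]
0.0 0.21 (84, 100, 0, 68) [-0.07  0.77 -0.89 -1.26 -1.31  0.4 ] [ 553. -307.  188.]
0.0 0.19 (84, 100, 45, 68) [-0.04  0.83 -0.73 -1.11 -1.33 -0.34] [ 610. -294.  164.]
84 100
0.0 0.29 (84, 120, 45, 100) [-0.08  0.82 -1.01 -1.65 -0.96 -0.63] [ 629. -266.  196.]
0.0 0.25 (84, 120, 90, 100) [-0.04  0.98 -0.93 -1.71 -1.   -1.41] [ 647. -248.  138.]
0.0 0.24 (84, 100, -45, 100) [-0.1   0.76 -1.05 -1.44 -1.28  1.15] [ 496. -314.  196.]
0.0 0.21 (84, 100, -90, 100) [-0.1   0.96 -1.09 -1.68 -1.28  1.93] [ 471. -312.  138.]
0.0 0.21 (84, 100, 0, 100) [-0.07  0.69 -0.9  -1.17 -1.31  0.4 ] [ 553. -307.  220.]
92 68
0.6 0.0 (92, 100, 45, 68) [-0.01  1.09 -0.7  -1.96 -1.38 -0.95] [ 607. -280.  172.]
0.9 0.0 (92, 100, 90, 68) [-0.01  1.22 -0.58 -1.96 -1.39 -1.74] [ 631. -278.  114.]
4.1 0.0 (92, 100, 0, 68) [-0.03  1.01 -0.88 -1.96 -1.37 -0.07] [ 550. -290.  196.]
6.8 0.0 (92, 220, -45, 68) [-1.03  1.18  0.05  2.02  1.41 -2.36] [ 626. -228.  172.]
6.9 0.0 (92, 200, -45, 68) [-1.07  1.05 -0.91 -1.96  1.43  0.79] [ 620. -258.  172.]
92 100
0.0 0.03 (92, 100, 45, 100) [-0.01  1.03 -0.72 -1.93 -1.38 -0.97] [ 607. -280.  204.]
0.0 0.01 (92, 100, 90, 100) [-0.01  1.16 -0.6  -1.95 -1.39 -1.76] [ 631. -278.  146.]
2.2 0.0 (92, 100, 0, 100) [-0.03  0.95 -0.89 -1.96 -1.36 -0.11] [ 550. -290.  228.]
5.5 0.0 (92, 200, -45, 100) [-1.07  0.98 -0.93 -1.96  1.42  0.83] [ 620. -258.  204.]
6.2 0.0 (92, 200, -90, 100) [-1.08  1.11 -0.82 -1.96  1.43  1.6 ] [ 630. -280.  146.]
```

```bash
cat > pl4.py <<'E'
from plan import *
for psi in(100,106,112):
    q=np.array([-.22,.22,-.63,-.07,-.65,.54])
    for th,lz,b in((55.8,130,15),(66,80,12),(72,68,8),(76,66,10),(80,66,14),(84,66,16),(87,66,16),(89,66,16)):
        T,M=pose(th,psi,0,lz,b);q,err=ik(T,M,q);w=min((q-LO).min(),(HI-q).min())
        print(psi,th,T.round(1),q.round(2),"err %.1f margin %.2f"%(err,w))
u=np.array([np.cos(np.radians(106)),np.sin(np.radians(106)),0]);print("omega",np.cross(z,u))
E
python3 pl4.py
```

```text
100 55.8 [ 561.7 -354.5  203.9] [-0.27  0.34 -0.6   0.06 -0.84  0.86] err 0.0 margin 0.68
100 66 [ 558.5 -336.9  173.1] [-0.18  0.47 -0.74 -0.31 -1.03  0.83] err 0.0 margin 0.49
100 72 [ 556.1 -322.8  171.1] [-0.13  0.55 -0.8  -0.53 -1.14  0.77] err 0.0 margin 0.38
100 76 [ 555.1 -317.5  175.2] [-0.11  0.61 -0.83 -0.71 -1.2   0.69] err 0.0 margin 0.32
100 80 [ 554.5 -313.7  180.7] [-0.09  0.68 -0.87 -0.96 -1.25  0.57] err 0.0 margin 0.27
100 84 [ 553.4 -307.6  185.7] [-0.07  0.78 -0.89 -1.27 -1.3   0.39] err 0.0 margin 0.22
100 87 [ 552.3 -301.4  189. ] [-0.06  0.87 -0.9  -1.55 -1.33  0.22] err 0.0 margin 0.19
100 89 [ 551.5 -297.1  191. ] [-0.05  0.95 -0.9  -1.76 -1.35  0.08] err 0.0 margin 0.17
106 55.8 [ 575.  -351.4  203.9] [-0.29  0.31 -0.67 -0.08 -0.77  0.72] err 0.0 margin 0.63
106 66 [ 570.  -334.2  173.1] [-0.2   0.46 -0.83 -0.53 -0.94  0.66] err 0.0 margin 0.47
106 72 [ 566.1 -320.5  171.1] [-0.15  0.56 -0.9  -0.79 -1.04  0.59] err 0.0 margin 0.40
106 76 [ 564.6 -315.3  175.2] [-0.13  0.63 -0.93 -1.   -1.1   0.51] err 0.0 margin 0.37
106 80 [ 563.5 -311.6  180.7] [-0.11  0.
[... 361 characters left out ...]
3 -0.21 -0.69  0.59] err 0.0 margin 0.57
112 66 [ 581.2 -330.4  173.1] [-0.23  0.46 -0.91 -0.71 -0.85  0.53] err 0.0 margin 0.39
112 72 [ 575.8 -317.1  171.1] [-0.18  0.57 -0.98 -1.   -0.94  0.46] err 0.0 margin 0.32
112 76 [ 573.8 -312.1  175.2] [-0.15  0.65 -1.02 -1.21 -0.99  0.39] err 0.0 margin 0.28
112 80 [ 572.4 -308.6  180.7] [-0.14  0.74 -1.04 -1.44 -1.03  0.29] err 0.0 margin 0.26
112 84 [ 570.  -302.8  185.7] [-0.12  0.85 -1.05 -1.68 -1.06  0.19] err 0.0 margin 0.25
112 87 [ 567.7 -296.9  189. ] [-0.1   0.94 -1.05 -1.87 -1.08  0.1 ] err 0.0 margin 0.09
112 89 [ 566.  -292.9  191. ] [-0.09  0.98 -1.04 -1.96 -1.1   0.05] err 1.7 margin 0.00
omega [-0.9612617  -0.27563736  0.        ]
```

Request:
servo_tool:
  moves:
    - {"dp":[-0.02,-0.015,0],"turn":[0,0,-0.06],"gripper":5}
    - {"dp":[-0.05,-0.035,-0.01],"turn":[0,0,-0.14],"gripper":5}
    - {"dp":[-0.08,-0.06,-0.02],"turn":[0,0,-0.24],"gripper":5}
    - {"dp":[-0.11,-0.085,-0.04],"turn":[0,0,-0.34],"gripper":5}
    - {"dp":[-0.14,-0.11,-0.06],"turn":[0,0,-0.44],"gripper":5}
    - {"dp":[-0.17,-0.13,-0.08],"turn":[0,0,-0.54],"gripper":5}
    - {"dp":[-0.195,-0.15,-0.1],"turn":[0,0,-0.61],"gripper":5}
    - {"dp":[-0.21,-0.16,-0.12],"turn":[0,0,-0.66],"gripper":5}
    - {"dp":[-0.22,-0.168,-0.13],"turn":[0,0,-0.68],"gripper":5}
    - {"dp":[-0.22,-0.168,-0.13],"turn":[0,0,-0.68],"gripper":5}

```text
t: 13.9
tool_pos: [560.0, -355.6, 207.1]
ee_rot: [1.464, 1.748, -0.772]
wrist_force: [0.7, 0.3, -1.2]
width: 12.1
finger_force: 107.7
```

```bash
python3 - <<'E'
from pour import *
a=-M[:,2];h=-M[:,0];print("psi",np.degrees(np.arctan2(u0[1],u0[0])),"tilt",np.degrees(np.arccos(a[2])),"lip",(p+54*a-126*h).round(1),np.cross([0,0,1],u0))
s=cam("side");t=cam("top");w=cam("wrist")
x,y=proj(s,[[539,-226,60]])[0].astype(int);X,Y=proj(t,[[539,-226,60]])[0].astype(int)
g=lambda c,x,y:cv2.resize(c["im"][y-50:y+40,x-40:x+40],(260,292),interpolation=cv2.INTER_CUBIC)
save("m8.png",np.hstack([g(s,x,y),g(t,X,Y),cv2.resize(w["im"],(260,292))]));print("J in crops side/top ~ (130,162),(390,162); lip px",proj(s,p+54*a-126*h)-[x-40,y-50],proj(t,p+54*a-126*h)-[X-40,Y-50])
E
```

```text
13.9 [ 560.  -355.6  207.1] [-0.28  0.33 -0.6   0.06 -0.84  0.86] 12.131724093808494
[[-0.098  0.984  0.146]
 [ 0.555  0.176 -0.813]
 [-0.826  0.001 -0.563]]
psi 100.02813422574748 tilt 55.708575681629526 lip [ 539.7 -241.7  133.4] [-0.98472237 -0.17413173  0.        ]
J in crops side/top ~ (130,162),(390,162); lip px [[41.83027331 36.00879928]] [[52.97917754 46.04866592]]
```

View pics/m8.png

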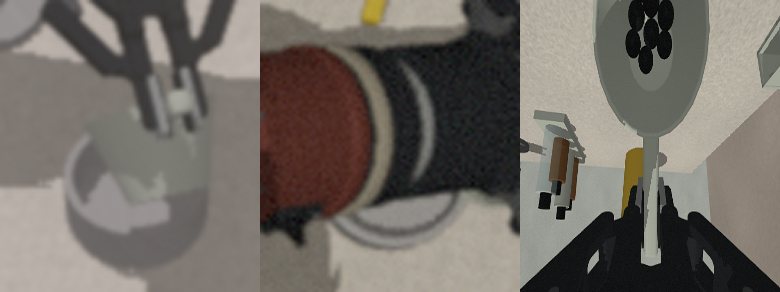

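Side crop: the jar is centred near (137,175), with the tipped cup's lip over it. The wrist crop at (650,35) shows the balls still in the cup. Pouring slowly.

Request:
servo_tool:
  moves:
    - {"dp":[0,0.012,-0.02],"turn":[-0.08,-0.015,0],"gripper":5}
    - {"dp":[0,0.024,-0.045],"turn":[-0.17,-0.03,0],"gripper":5}
    - {"dp":[0,0.036,-0.068],"turn":[-0.25,-0.045,0],"gripper":5}
    - {"dp":[0,0.047,-0.085],"turn":[-0.338,-0.06,0],"gripper":5}
    - {"dp":[-0.002,0.065,-0.088],"turn":[-0.44,-0.078,0],"gripper":5}
    - {"dp":[-0.004,0.082,-0.09],"turn":[-0.535,-0.095,0],"gripper":5}
    - {"dp":[-0.005,0.089,-0.085],"turn":[-0.6,-0.107,0],"gripper":5}
    - {"dp":[-0.006,0.095,-0.08],"turn":[-0.667,-0.118,0],"gripper":5}
    - {"dp":[-0.007,0.1,-0.073],"turn":[-0.73,-0.13,0],"gripper":5}
    - {"dp":[-0.008,0.105,-0.066],"turn":[-0.798,-0.141,0],"gripper":5}

```text
t: 15.05
tool_pos: [558.3, -312.8, 182.1]
ee_rot: [1.191, 1.422, -0.999]
wrist_force: [0.4, -0.3, -2.0]
width: 11.7
finger_force: 107.8
```

```bash
cat > st2.py <<'E'
from pour import *
a=-M[:,2];h=-M[:,0];L=p+54*a-126*h
print("tilt",np.degrees(np.arccos(a[2])),"lip",L.round(1),o["wrist_force"],o["finger_force"])
c=cam("wrist")
Cc=p+54*a-82*h-58*a   # cup foot centre
x,y=proj(c,Cc+20*a)[0].astype(int);print("cup px",x,y)
g=c["im"][0:max(y+70,130),max(x-90,0):x+90]
m=(g.max(2)<35).astype(np.uint8);k,lab,s,cen=cv2.connectedComponentsWithStats(m)
print("dark in cup",[(cen[i].round(0).tolist(),int(s[i,4])) for i in range(1,k) if s[i,4]>40])
E
python3 st2.py
```

```text
15.05 [ 558.3 -312.8  182.1] [-0.09  0.69 -0.86 -0.97 -1.25  0.56] 11.657340336902173
[[-0.028  0.984  0.176]
 [ 0.169  0.178 -0.969]
 [-0.985  0.002 -0.171]]
tilt 80.14811183410336 lip [ 545.2 -239.2   67.2] [ 0.36075157 -0.32228534 -2.00902471] 107.79588103294373
cup px 323 61
dark in cup [([84.0, 31.0], 6184)]
```

Request:
servo_tool:
  moves:
    - {"dp":[-0.005,0.004,0.003],"turn":[-0.04,-0.008,0],"gripper":5}
    - {"dp":[-0.009,0.008,0.006],"turn":[-0.085,-0.015,0],"gripper":5}
    - {"dp":[-0.012,0.013,0.009],"turn":[-0.131,-0.023,0],"gripper":5}
    - {"dp":[-0.012,0.013,0.009],"turn":[-0.131,-0.023,0],"gripper":5}
    - {"dp":[-0.013,0.018,0.012],"turn":[-0.165,-0.03,0],"gripper":5}
    - {"dp":[-0.014,0.023,0.015],"turn":[-0.2,-0.035,0],"gripper":5}
    - {"dp":[-0.015,0.028,0.017],"turn":[-0.23,-0.04,0],"gripper":5}
    - {"dp":[-0.015,0.028,0.017],"turn":[-0.23,-0.04,0],"gripper":5}
    - {"dp":[-0.015,0.028,0.017],"turn":[-0.23,-0.04,0],"gripper":5}

```text
t: 16.0
tool_pos: [552.1, -302.1, 188.0]
ee_rot: [1.111, 1.329, -1.054]
wrist_force: [0.6, -1.4, -1.0]
width: 11.5
finger_force: 107.9
```

```bash
python3 st2.py; python3 - <<'E'
from h import *
c=cam("side")
x,y=proj(c,[[539,-226,20]])[0].astype(int)
g=c["im"][y-30:y+25,x-28:x+28].max(2);m=(g<50).astype(np.uint8)
k,l,s,cen=cv2.connectedComponentsWithStats(m);print([(( cen[i]+[x-28,y-30]).round(0).tolist(),int(s[i,4])) for i in range(1,k) if s[i,4]>5])
E
```

```text
16.0 [ 552.1 -302.1  188. ] [-0.06  0.88 -0.91 -1.57 -1.33  0.21] 11.486878809213788
[[-0.009  0.984  0.178]
 [ 0.051  0.178 -0.983]
 [-0.999  0.001 -0.052]]
tilt 87.01220011888371 lip [ 541.4 -242.5   65. ] [ 0.62060431 -1.39855307 -0.99852749] 107.8727674484253
cup px 323 61
dark in cup []
[]
```

The cup is empty. Raising and uprighting it, moving toward the tray side.

Request:
servo_tool:
  moves:
    - {"dp":[0,0,0.08],"turn":[0,0,0],"gripper":5}
    - {"dp":[0,0,0.16],"turn":[0.1,0.017,0],"gripper":5}
    - {"dp":[0,0,0.24],"turn":[0.3,0.05,0],"gripper":5}
    - {"dp":[0,0,0.28],"turn":[0.55,0.1,0],"gripper":5}
    - {"dp":[0,0,0.28],"turn":[0.8,0.14,0],"gripper":5}
    - {"dp":[0,0,0.28],"turn":[0.985,0.174,0],"gripper":5}
    - {"dp":[0,0,0.28],"turn":[0.985,0.174,0],"gripper":5}

```text
t: 16.8
tool_pos: [565.3, -304.3, 289.0]
ee_rot: [1.267, 1.548, -0.912]
wrist_force: [0.5, -0.5, -1.7]
width: 11.7
finger_force: 107.8
```

Request:
servo_tool:
  moves:
    - {"dp":[0,0,0],"turn":[0.25,0.044,0],"gripper":5}
    - {"dp":[0,0,0],"turn":[0.5,0.087,0],"gripper":5}
    - {"dp":[0,0,0],"turn":[0.75,0.13,0],"gripper":5}
    - {"dp":[0,0,0],"turn":[0.985,0.174,0],"gripper":5}
    - {"dp":[0,0,0],"turn":[0.985,0.174,0],"gripper":5}

```text
t: 17.3
tool_pos: [567.0, -306.6, 293.3]
ee_rot: [1.599, 1.924, -0.587]
wrist_force: [0.9, -0.1, 0.1]
width: 11.9
finger_force: 107.8
```

Request:
servo_tool:
  moves:
    - {"dp":[0,0.1,0],"turn":[0.25,0.044,0],"gripper":5}
    - {"dp":[0,0.22,0],"turn":[0.5,0.087,0],"gripper":5}
    - {"dp":[0,0.34,0],"turn":[0.75,0.13,0],"gripper":5}
    - {"dp":[0,0.46,0],"turn":[0.886,0.157,0],"gripper":5}
    - {"dp":[0,0.58,0],"turn":[0.886,0.157,0],"gripper":5}
    - {"dp":[0,0.7,0],"turn":[0.886,0.157,0],"gripper":5}
    - {"dp":[0,0.82,0],"turn":[0.886,0.157,0],"gripper":5}
    - {"dp":[-0.02,0.92,0],"turn":[0.886,0.157,0],"gripper":5}
    - {"dp":[-0.02,0.92,0],"turn":[0.886,0.157,0],"gripper":5}

```text
t: 18.2
tool_pos: [556.9, 67.6, 286.4]
ee_rot: [1.858, 2.25, -0.22]
wrist_force: [0.1, -0.8, -0.5]
width: 11.9
finger_force: 107.8
```

```bash
cat > st3.py <<'E'
from pour import *
a=-M[:,2];h=-M[:,0];A=p+46*a-82*h
print("tilt",np.degrees(np.arccos(a[2])),"axis at bar height",A.round(1),"foot z",(A-50*a)[2],o["finger_force"],o["wrist_force"])
for n in("side","top"):
    c=cam(n);x,y=proj(c,[[539,-226,20]])[0].astype(int);print(n,x,y)
    g=c["im"][y-32:y+32,x-32:x+32].max(2)
    for thr in(35,50):
        k,l,s,cen=cv2.connectedComponentsWithStats((g<thr).astype(np.uint8));print(thr,[((cen[i]+[x-32,y-32]).round(0).tolist(),int(s[i,4])) for i in range(1,k) if s[i,4]>5])
    # dark blobs anywhere else of ball size
    G=c["im"].max(2);k,l,s,cen=cv2.connectedComponentsWithStats((G<50).astype(np.uint8))
    print("other",[(cen[i].round(0).tolist(),int(s[i,4])) for i in range(1,k) if 8<s[i,4]<300])
E
python3 st3.py
```

```text
18.2 [556.9  67.6 286.4] [ 0.15  0.31  0.07  1.29 -0.26  1.53] 11.901389805010721
[[-0.18   0.981  0.07 ]
 [ 0.949  0.192 -0.25 ]
 [-0.259  0.022 -0.966]]
tilt 15.053033150966472 axis at bar height [539.  157.  309.6] foot z 261.3388651097056 107.78801321983337 [ 0.06746544 -0.78300145 -0.49333102]
side 317 255
35 []
50 []
other [([44.0, 8.0], 87), ([108.0, 9.0], 76), ([296.0, 1.0], 93), ([138.0, 20.0], 57), ([122.0, 24.0], 185), ([5.0, 41.0], 160), ([44.0, 40.0], 177), ([84.0, 70.0], 123), ([8.0, 113.0], 166)]
top 379 213
35 [([370.0, 200.0], 18), ([390.0, 200.0], 22), ([364.0, 209.0], 16), ([376.0, 211.0], 17), ([396.0, 212.0], 18), ([365.0, 217.0], 16), ([383.0, 216.0], 15), ([370.0, 224.0], 19)]
50 [([370.0, 200.0], 22), ([390.0, 200.0], 24), ([364.0, 209.0], 24), ([376.0, 210.0], 26), ([396.0, 212.0], 22), ([365.0, 217.0], 26), ([383.0, 216.0], 22), ([370.0, 224.0], 29)]
other [([267.0, 143.0], 255), ([390.0, 200.0], 24), ([370.0, 200.0], 22), ([364.0, 209.0], 24), ([376.0, 210.0], 26), ([396.0, 212.0], 22), ([365.0, 217.0], 26), ([383.0, 216.0], 22), ([370.0, 224.0], 29)]
```

All eight balls are in the jar (top-view blobs around (379,213)). Straightening the cup and lowering toward the tray.

Request:
servo_tool:
  moves:
    - {"dp":[-0.01,0.03,-0.05],"turn":[0.2,0.06,0],"gripper":5}
    - {"dp":[-0.02,0.06,-0.12],"turn":[0.4,0.11,0],"gripper":5}
    - {"dp":[-0.03,0.1,-0.22],"turn":[0.483,0.135,0],"gripper":5}
    - {"dp":[-0.045,0.14,-0.32],"turn":[0.483,0.135,0],"gripper":5}
    - {"dp":[-0.045,0.14,-0.42],"turn":[0.483,0.135,0],"gripper":5}
    - {"dp":[-0.045,0.14,-0.5],"turn":[0.483,0.135,0],"gripper":5}
    - {"dp":[-0.045,0.14,-0.55],"turn":[0.483,0.135,0],"gripper":5}
    - {"dp":[-0.045,0.14,-0.55],"turn":[0.483,0.135,0],"gripper":5}

```text
t: 19.1
tool_pos: [537.6, 117.6, 64.9]
ee_rot: [-2.007, -2.412, 0.006]
wrist_force: [-0.2, 0.3, -0.5]
width: 12.0
finger_force: 107.7
```

```bash
python3 st3.py | head -5; python3 - <<'E'
from h import *
w=cam("wrist")["im"]
col=w[:,320:328].astype(int).mean(1);d=np.abs(np.diff(col,axis=0)).sum(1);print([(i,int(d[i])) for i in range(400-1) if d[i]>25])
E
```

```text
19.1 [537.6 117.6  64.9] [ 0.08  0.46 -0.29  0.83 -0.    1.47] 11.979795380022189
[[-0.182  0.983 -0.005]
 [ 0.983  0.182 -0.001]
 [ 0.    -0.005 -1.   ]]
tilt 0.30212820999217593 axis at bar height [522.9 198.3 111. ] foot z 60.96281375334313 107.71131634712219 [-0.17243913  0.34564177 -0.5279145 ]
[(5, 77), (6, 74), (7, 60), (8, 39), (124, 93), (125, 44), (180, 40), (181, 59), (182, 29), (188, 133), (189, 47), (190, 89), (266, 45), (267, 44), (271, 79), (272, 34), (363, 194), (364, 88)]
```

Request:
servo_tool:
  moves:
    - {"dp":[0,0.012,-0.04],"turn":[0,0,0],"gripper":5}
    - {"dp":[0,0.012,-0.08],"turn":[0,0,0],"gripper":5}
    - {"dp":[0,0.012,-0.11],"turn":[0,0,0],"gripper":5}
    - {"dp":[0,0.012,-0.125],"turn":[0,0,0],"gripper":5}
    - {"dp":[0,0.012,-0.132],"turn":[0,0,0],"gripper":5}
    - {"dp":[0,0.012,-0.136],"turn":[0,0,0],"gripper":5}
    - {"dp":[0,0.012,-0.136],"turn":[0,0,0],"gripper":5}

```text
t: 19.95
tool_pos: [540.6, 124.3, 14.0]
ee_rot: [-2.007, -2.416, -0.002]
wrist_force: [0.4, -0.0, -1.4]
width: 11.8
finger_force: 107.8
```

Request:
servo_tool:
  moves:
    - {"dp":[0,0,-0.003],"turn":[0,0,0],"gripper":5}
    - {"dp":[0,0,-0.004],"turn":[0,0,0],"gripper":5}
    - {"dp":[0,0,-0.004],"turn":[0,0,0],"gripper":5}

```text
t: 20.25
tool_pos: [540.4, 124.3, 12.2]
ee_rot: [-2.007, -2.416, -0.002]
wrist_force: [0.2, 0.4, -0.7]
width: 11.9
finger_force: 107.8
```

Request:
servo_tool:
  moves:
    - {"dp":[0,0,-0.003],"turn":[0,0,0],"gripper":5}
    - {"dp":[0,0,-0.006],"turn":[0,0,0],"gripper":5}
    - {"dp":[0,0,-0.008],"turn":[0,0,0],"gripper":5}
    - {"dp":[0,0,-0.008],"turn":[0,0,0],"gripper":5}

```text
t: 20.65
tool_pos: [540.2, 124.3, 8.8]
ee_rot: [-2.007, -2.416, -0.002]
wrist_force: [0.8, 1.1, -1.4]
width: 12.2
finger_force: 107.8
```

Request:
servo_tool:
  moves:
    - {"dp":[0,0,-0.0025],"turn":[0,0,0],"gripper":5}
    - {"dp":[0,0,-0.0025],"turn":[0,0,0],"gripper":5}

```text
t: 20.85
tool_pos: [540.5, 124.0, 8.2]
ee_rot: [-2.007, -2.416, -0.002]
wrist_force: [-0.3, -1.9, 5.1]
width: 11.8
finger_force: 108.6
```

Contact at exactly the expected height (8.2). Opening, then straight up.

Request:
servo_tool:
  moves:
    - {"dp":[0,0,0],"turn":[0,0,0],"gripper":20}
    - {"dp":[0,0,0],"turn":[0,0,0],"gripper":30}
    - {"dp":[0,0,0],"turn":[0,0,0],"gripper":40}
    - {"dp":[0,0,0],"turn":[0,0,0],"gripper":50}
    - {"dp":[0,0,0],"turn":[0,0,0],"gripper":50}

```text
t: 21.35
tool_pos: [540.3, 124.3, 7.9]
ee_rot: [-2.007, -2.416, -0.002]
wrist_force: [-0.8, -0.7, -0.2]
width: 50.0
finger_force: 0.0
```

Request:
servo_tool:
  moves:
    - {"dp":[0,0,0.04],"turn":[0,0,0],"gripper":50}
    - {"dp":[0,0,0.1],"turn":[0,0,0],"gripper":50}
    - {"dp":[0,0,0.2],"turn":[0,0,0],"gripper":50}
    - {"dp":[0,-0.1,0.32],"turn":[0,0,0],"gripper":50}
    - {"dp":[-0.1,-0.2,0.4],"turn":[0,0,0],"gripper":50}
    - {"dp":[-0.2,-0.3,0.5],"turn":[0,0,0],"gripper":50}
    - {"dp":[-0.3,-0.4,0.5],"turn":[0,0,0],"gripper":50}
    - {"dp":[-0.4,-0.4,0.5],"turn":[0,0,0],"gripper":50}
    - {"dp":[-0.4,-0.4,0.5],"turn":[0,0,0],"gripper":50}
    - {"dp":[-0.4,-0.4,0.5],"turn":[0,0,0],"gripper":50}

```text
t: 22.35
tool_pos: [377.8, -36.6, 208.6]
ee_rot: [-2.01, -2.414, -0.001]
wrist_force: [0.2, 0.2, 0.6]
width: 50.1
finger_force: 0.0
```

```bash
python3 - <<'E'
from h import *
import pickle
t0=pickle.load(open("top.pkl","rb"))["im"].astype(int)
c=cam("top");im=c["im"]
# cup pixels: greenish-white change against the start picture inside the tray
x,y=proj(c,[[525,203,20]])[0].astype(int)
d=(np.abs(im.astype(int)-t0).sum(2)>40).astype(np.uint8)[y-50:y+50,x-60:x+90]
k,l,s,cen=cv2.connectedComponentsWithStats(d)
for i in range(1,k):
    if s[i,4]>60: print("blob",s[i]+[x-60,y-50,0,0,0],cen[i]+[x-60,y-50])
print("expected rim",proj(c,[[525,205,62],[569,205,62],[481,205,62],[525,249,62],[525,161,62],[545,97,58]]).round(1).tolist())
o=get_obs();print(o["t"],o["tool_pos"],o["wrist_force"])
x,y=proj(c,[[539,-226,20]])[0].astype(int)
g=im[y-32:y+32,x-32:x+32].max(2);k,l,s,cen=cv2.connectedComponentsWithStats((g<50).astype(np.uint8));print("balls",sum(s[1:,4]>10))
B=[cen[i]+[x-32,y-32] for i in range(1,k) if s[i,4]>10];print(np.linalg.norm(onz(c,B,20)[:,:2]-[539,-226],axis=1).round(0))
E
```

```text
blob [ 158  199   67   44 1433] [186.22679693 221.12840195]
blob [224 206  17   9  84] [233.53571429 209.41666667]
blob [ 175  251  100   21 1300] [221.27153846 264.08615385]
expected rim [[178.7, 221.2], [179.3, 200.6], [178.1, 241.9], [158.0, 221.5], [199.4, 220.9], [230.0, 211.3]]
22.4 [379.69588931 -36.30258959 208.52421848] [ 0.85451666 -0.3343282  -0.34603867]
balls 8
[36. 40. 35. 10. 38. 31. 10. 30.]
```

The cup rim is where it should be upright in the tray, and all 8 balls are in the jar. Handing in.

```bash
python3 -c "
from bench import *
print(hand_in())"
```

```text
the job is handed in; nothing more can be done
None
```

The job is handed in: all eight balls show inside the jar, the empty cup stands upright in the tray, the arm was clear, and it took about 22 s of the 61 s; I saw no contact with the other things on the bench, but the hand-in returned no verdict.

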